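# Move a freshly glued slate to the curing lamp and set the timer

### The job

Slide the spatula under the freshly glued slate, lift it off the orange drying stand and set it, centred and square, on the rails of the white curing stand under its lamp; touch the slate with the spatula only and keep it level. Lay the spatula flat on the bench, clear of the stands. Then wind the timer clockwise past its red top mark (30) and turn it back down to 20 minutes, leaving the jars, sprayer and power bank where they are.

Things in the scene. Friction and masses are not known exactly. Their poses are not given: they have to be found in the camera images.
- drying_stand: Fixed orange stand, 110 x 110 mm. A 4 mm base plate carries two rails along its x, each 110 long, 10 wide, at y = +-38 (clear gap between them 66 mm), tops at z = 35 mm; so there is an open tunnel 31 mm high between them, open at both ends. Origin: centre of its underside on the bench. Its -x end faces the robot (its yaw within 0.25 rad).
- curing_stand: Fixed white stand with the same base plate and rails as the drying stand and yellow marks at the rails' corners where the slate's corners belong. At its far end (+x) a 30 mm wide post at x = 78 mm carries a black lamp head: x from 30 to 90, y +-50, underside at z = 180 mm, top 198 mm. Enter from its -x end, which faces the robot. Origin: centre of its underside.
- slate: Loose dark slate, 100 (its x) x 90 (its y) x 6 mm, about 0.2 kg, with stones and moss glued on top (up to 33 mm above its underside). Origin: centre of its underside. It starts on the drying stand's rails, up to 8 mm and 0.08 rad off square. Its place on the curing stand is with its origin over that stand's origin, 35 mm up, edges parallel.
- spatula: Loose cranked spatula, 0.15 kg, standing level on blade and rear wire leg. Origin: underside, below the grip; x to the blade's tip. Blade 4 mm thick, 50 wide, x = 40 to 145 mm, underside z = 0. A 16 mm wide neck at x = 40 to 46 rises to a green flat-sided handle: 20 wide, x = -73 to 45, z = 37 to 63. Leg at x = -60 to -69, down to z = 0. Starts across the bench before the stands, blade to +y.
- spatula_grip (a point): Point in the handle where the spatula is best gripped across: x = 0, z = 50 mm in the spatula's frame. The slate's weight will hang about 90 mm ahead of it, so grip firmly (35 N or more is enough).
- spatula_tip (a point): Middle of the blade's front edge: x = 145, z = 2 mm in the spatula's frame.
- timer: Fixed round white timer housing, 94 mm diameter, 36 mm high; an orange dial on top. Origin: centre of its underside; the scale's 0 mark lies along its +x and the minutes run clockwise seen from above, 0.1 rad (5.7 degrees) a minute; long marks each 10 minutes, 20 green, the top mark 30 red.
- dial (a joint): Dial angle in rad, growing clockwise from above: 0 = 0 min, 2.0 = 20 min, 3.0 = 30 min (red top mark), end stop 3.4. About 0.04 N m of friction; it stays where it is left. At value q the pointer lies at the angle -q from the timer's +x.
- dial_grip (a point): On the dial's axis at 62 mm height: middle of the dial's upright grip bar, 56 long (along the pointer), 16 wide, free of the dial's 29 mm radius disc from z = 46 to its top at 74 mm.
- dial_pointer (a point): Outer end of the white pointer line on top of the grip bar, 28 mm from the axis; the line runs from the axis towards it.
- jar_a: Loose glass jar with moss, 84 mm diameter, 90 high, behind the stands to the left. Leave alone. Origin: centre of its underside.
- jar_b: A like jar behind the stands to the right. Leave alone.
- sprayer: Loose blue spray bottle, 66 mm diameter, 167 mm high, front left. Leave alone. Origin: centre of its underside.
- power_bank: Loose grey-brown power bank, 70 x 130 x 26 mm, lying front right. Leave alone. Origin: centre of its underside.
There are look-alikes about, which are no part of the job. What is shaped like the spatula but yellow is not meant.

How it is judged:
On the way, in this order (a step that is already met when the one before it is completed fails the run):
1. the slate is lifted off the drying stand by the spatula (height (world z) of slate above 0.05 m and contact force between spatula and slate above 0.3 N), for 0.2 s.
2. the slate lies on the curing stand's rails, centred within 15 mm and square within 0.17 rad, free of the spatula (x of slate in the frame of curing_stand between -0.015 and 0.015 m and y of slate in the frame of curing_stand between -0.015 and 0.015 m and z of slate in the frame of curing_stand between 0.032 and 0.04 m and angle between the x axis of slate and the x axis of curing_stand, either way round below 0.17 rad and contact force between spatula and slate below 0.05 N), for 0.2 s.
3. the spatula is laid flat on the bench, clear of the stands and let go (all of step 2 and height (world z) of spatula below 0.004 m and angle between spatula's own z axis and vertical below 0.08 rad and contact force between spatula and curing_stand below 0.05 N and contact force between spatula and drying_stand below 0.05 N and contact force between spatula and timer below 0.05 N and contact force between the fingers and spatula below 0.05 N), for 0.2 s.
4. the dial is turned past the 30 mark (over 3.03 rad) (value of joint dial above 3.03 rad).
5. the dial is turned back to 20 minutes, within 1 minute (value of joint dial between 1.9 and 2.1 rad), for 0.2 s.
At the end, for the whole second after the job is handed in: The slate rests on the curing stand's rails, its centre within 15 mm of the stand's in x and y and square within 0.17 rad; the spatula lies flat on the bench touching neither stand nor timer; the dial stands at 20 minutes within 1 minute (1.9 to 2.1 rad); all at rest and released (all of step 2 and all of step 5 and height (world z) of spatula below 0.004 m and angle between spatula's own z axis and vertical below 0.08 rad and contact force between spatula and curing_stand below 0.05 N and contact force between spatula and drying_stand below 0.05 N and contact force between spatula and timer below 0.05 N and velocity of joint dial between -0.05 and 0.05 rad/s and linear speed of each of slate, spatula below 0.02 m/s).
It fails at once if the robot touches the slate (contact force between any of the fingers, the arm and slate above 0.3 N).
It fails at once if the slate is tilted more than 0.35 rad or falls below the rails (angle between slate's own z axis and vertical above 0.35 rad or height (world z) of slate below 0.025 m).
It fails at once if a jar, the sprayer or the power bank is moved more than 15 mm or tipped (distance of any of jar_a, jar_b, sprayer, power_bank from where it was at the start of the episode above 0.015 m or angle between any of jar_a, jar_b, sprayer, power_bank's own z axis and vertical above 0.2 rad).
It also fails if it takes over 72 s, if anything falls off the work surface, if the arm or the gripper's body presses on something with over 40 N, if the wrist force passes 120 N, or if a joint passes its speed limit or range.

### The arm

A 7-joint arm with a two-finger parallel gripper is mounted at the origin on the work surface. World frame = base frame: x ahead of the robot, y to its left, z up, the work surface at z = 0. Lengths are in m, angles in rad, forces in N, time in s.
With the tool pointing down it reaches from about 0.35 to 0.9 m from the base axis. Payload 8.1 kg.
Tool frame: the origin (TCP) lies at the very end of the fingers, on their centre line; the grasp point (between the pads) lies grip_point_offset behind it (grip_point_offset is the distance from the TCP to the grasp point, in m); z points along the fingers, y is the direction in which the jaws open and shut (so a half turn about z gives the same grasp; the last joint's range is limited). The gripper opens to 92 mm and grips with 3 to 60 N. Pads are 19 mm wide; open, the fingers measure 130 mm over their backs; the gripper's body (75 mm by 190 mm) begins 47 mm behind the grasp point.
Start: joints at [1.005, 0.434, 0.025, 1.573, -0.012, 1.134, -0.075], TCP at [0.279, -0.559, 0.227] pointing down, gripper open.
Joint ranges: [-2.62, 2.62], [-0.44, 2.09], [-1.27, 1.32], [0.08, 2.57], [-1.32, 4.46], [0.12, 2], [-2.74, 2.74]. Speed limits (rad/s): [2.22, 2.22, 3.01, 3.01, 3.14, 3.14, 3.14].

### API

Orientations are given as a rotation vector (axis times angle).
In Python, from cell import * gives the robot as it stands.
- The arm moves only by the tool drive_tool, never from a script. Its argument "increments" is a list of rows, each an object of numbers: "grip": the gripper's target within -1 to 1 (shut at 1, half-way at 0, fully open at -1); "tx", "ty", "tz": the shift along the world's x, y, z normalised to -1 to 1, where 1 is 400 mm; "turn": the turn about the world's z normalised to -1 to 1, where 1 is 60 degrees. In form: [{"grip": .., "tx": .., "ty": .., "tz": .., "turn": ..}, ...]. A call has 1 to 20 rows; each row is the pose to reach, as a shift and turn from the pose measured when the call began; what a row does not reach only later rows make up. A row lasts 1/10 s, in which the tool goes at most 50 mm and 8.59 degrees, less where a joint would pass 70% of its speed; a pose out of reach is approached as far as the arm can. A call with a number of a shift or a turn outside -1 to 1 is refused whole. A call with a gripper value outside its range is refused whole. The fingers move at their own pace and stop on an object; "newtons" is the grip in N (left out, the last holds). Time passes only in rows, so rows that repeat a pose let the fingers close. It gives the time, the measured TCP pose, the force and the opening at its end, in the units of the state.
- observe(): the state, without advancing time (a new reading comes with each control period).
- get_image(name): name is "scene" or "top" or "wrist"; returns the picture (480x640x3 uint8, red, green, blue); there is no depth.
- camera_info(name): a dict with "fx", "fy", "cx", "cy" (pixels), "eye" and "rotation" of the camera in the world; the wrist camera has in their place "hand_eye" (4x4, takes a point from camera to tool coordinates, whose origin is the TCP and whose axes are the flange's). Camera axes: x right, y down, z forward; pixel columns grow to the right and rows downward; lengths in m; the calibration is good to about 2 mm. A picture is of the moment at which its call begins: read the wrist's pose just before it. camera_info takes no time and is no camera call.
- sign_off(): hands the job in, once; it reports no verdict.
The state is a dict: "clock": time; "joints": joint angles; "dq": joint speeds; "joint_efforts": joint torques, N m; "position": TCP position; "ee_rot": TCP orientation; "force": force on the tool from outside, world axes, zero at the start; "ft_torque": the same for the moment, N m; "width": opening from 0.0 (shut) to 1.0 (fully open).
Only numpy, scipy, OpenCV 4.12 (cv2) and the standard library are available. Lean on these libraries where they do the work, as an engineer would, in place of code of your own. Each camera call takes 0.05 s, during which the arm holds its last target. There are 200 camera calls.

## Working session

There is one attempt and no reset: what is moved stays moved. The work goes in short steps, Python scripts to look and compute and a tool call to move; the robot and the scene stay as the last step left them, time stands still between calls to the robot, and variables do not carry over. Pictures are saved under pics/ and viewed, about 8 in all and at most 12, crops included, and the job is handed in when it is done.

Besides the shell and the picture viewer there is one more tool, called after ">>>" as name(argument=value, ...) on one line, values as JSON. drive_tool: Moves the arm, as the interface text tells. Its arguments: {"type":"object","properties":{"increments":{"type":"array","items":{"type":"object","properties":{"grip":{"type":"number"},"tx":{"type":"number"},"ty":{"type":"number"},"tz":{"type":"number"},"turn":{"type":"number"}}}},"newtons":{"type":"number"}},"required":["increments"]}

```bash
mkdir -p pics; ls; python3 - <<'E'
from cell import *
import cv2
o=observe();print(o)
for n in("scene","top","wrist"):
    print(n,camera_info(n))
a=[get_image(n) for n in("scene","top")]
for n,i in zip(("scene","top"),a): cv2.imwrite(f"pics/{n}0.png",i[...,::-1])
E
```

```text
pics
{'clock': 0.0, 'joints': array([ 1.00537572,  0.43518864,  0.02497601,  1.57412889, -0.01160942,
        1.13400074, -0.0751237 ]), 'dq': array([-0.00114774, -0.00173266, -0.00123392, -0.00014802,  0.00020645,
        0.0030943 ,  0.00140748]), 'joint_efforts': array([ 1.53402566e-04, -6.67867827e+01,  9.84875411e-01, -3.14457607e+01,
       -6.07028184e-02,  4.32703074e-02,  1.70242606e-04]), 'position': array([ 0.27875799, -0.55879951,  0.22595405]), 'ee_rot': array([-3.05642457e+00, -7.20027577e-01,  7.73939463e-04]), 'force': array([0.45533037, 0.42568464, 0.21486391]), 'ft_torque': array([ 0.02043684, -0.02704237,  0.02117416]), 'width': 0.9986649698308955}
scene {'fx': 515.156290820448, 'fy': 515.156290820448, 'cx': 314.91463957490566, 'cy': 237.6518909682825, 'eye': array([ 1.16098964, -0.52497851,  1.07469037]), 'rotation': array([-2.31058892, -0.98635985,  0.36384175])}
top {'fx': 438.70950919280375, 'fy': 438.70950919280375, 'cx': 325.03462906627277, 'cy': 245.40553330958264, 'eye': array([0.52472039, 0.01666859, 1.17291403]), 'rotation': array([-2.19807216,  2.17852413, -0.04352737])}
wrist {'fx': 371.18421530515724, 'fy': 371.18421530515724, 'cx': 322.4867703030688, 'cy': 238.30008665929918, 'hand_eye': array([[ 1.36771742e-04, -9.57558031e-01, -2.88240521e-01,
         7.82032164e-02],
       [ 9.99999699e-01, -8.90670315e-05,  7.70393252e-04,
         9.25135176e-05],
       [-7.63368973e-04, -2.88240540e-01,  9.57557731e-01,
        -1.58164618e-01],
       [ 0.00000000e+00,  0.00000000e+00,  0.00000000e+00,
         1.00000000e+00]])}
```

View pics/top0.png

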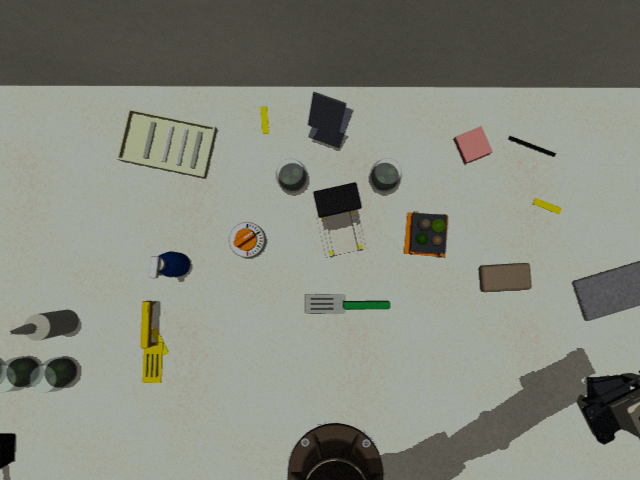

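View pics/scene0.png

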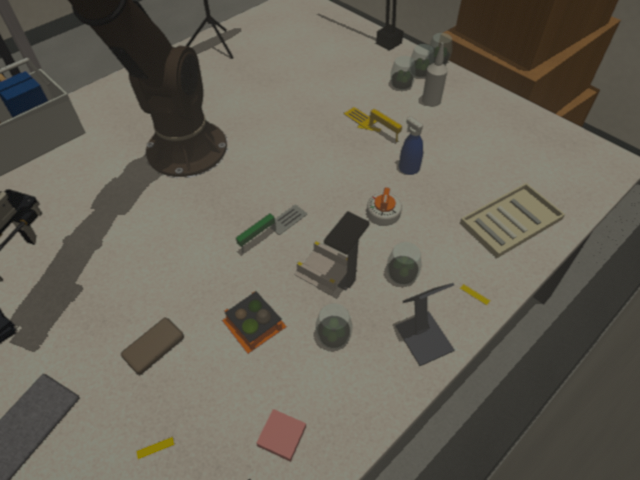

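>>> drive_tool(increments=[{"tx":0.68,"ty":1,"tz":0.4,"turn":-0.44,"grip":-1},{"tx":0.68,"ty":1,"tz":0.4,"turn":-0.44},{"tx":0.68,"ty":1,"tz":0.4,"turn":-0.44},{"tx":0.68,"ty":1,"tz":0.4,"turn":-0.44},{"tx":0.68,"ty":1,"tz":0.4,"turn":-0.44},{"tx":0.68,"ty":1,"tz":0.4,"turn":-0.44},{"tx":0.68,"ty":1,"tz":0.4,"turn":-0.44},{"tx":0.68,"ty":1,"tz":0.4,"turn":-0.44},{"tx":0.68,"ty":1,"tz":0.4,"turn":-0.44},{"tx":0.68,"ty":1,"tz":0.4,"turn":-0.44},{"tx":0.68,"ty":1,"tz":0.4,"turn":-0.44},{"tx":0.68,"ty":1,"tz":0.4,"turn":-0.44},{"tx":0.68,"ty":1,"tz":0.4,"turn":-0.44}])

```text
invalid input
```

```bash
cat > h.py <<'E'
from cell import *
import cell, cv2, numpy as np
from scipy.spatial.transform import Rotation as R
def cam(name,o=None):
    c=camera_info(name); K=np.array([[c['fx'],0,c['cx']],[0,c['fy'],c['cy']],[0,0,1]])
    if name=='wrist':
        o=o or observe(); T=np.eye(4); T[:3,:3]=R.from_rotvec(o['ee_rot']).as_matrix(); T[:3,3]=o['position']
        T=T@c['hand_eye']; return K,T[:3,:3],T[:3,3]
    return K,R.from_rotvec(c['rotation']).as_matrix(),np.array(c['eye'])
def ray(C,p):
    K,r,e=C; d=r@np.linalg.solve(K,[p[0],p[1],1.]); return e,d
def atz(C,p,z):
    e,d=ray(C,p); return e+d*(z-e[2])/d[2]
def proj(C,X):
    K,r,e=C; q=K@(r.T@(np.asarray(X,float)-e)); return q[:2]/q[2]
def tri(obs):
    A=np.zeros((3,3));b=np.zeros(3)
    for C,p in obs:
        e,d=ray(C,p); d=d/np.linalg.norm(d); P=np.eye(3)-np.outer(d,d); A+=P;b+=P@e
    return np.linalg.solve(A,b)
def shot(n):
    C=cam('wrist'); i=get_image('wrist')[...,::-1].copy(); cv2.imwrite(f'pics/{n}.png',i)
    np.savez(f'pics/{n}.npz',K=C[0],r=C[1],e=C[2]); return C,i
def load(n):
    d=np.load(f'pics/{n}.npz'); return (d['K'],d['r'],d['e']),cv2.imread(f'pics/{n}.png')
E
python3 - <<'E'
from h import *
print([n for n in dir(cell) if not n.startswith('_')])
print(globals().get('grip_point_offset'))
C,i=shot('w1'); o=observe(); print(o['position'],o['ee_rot'],o['joints'],o['clock'],C[2])
E
```

```text
['PlanningError', 'camera_info', 'get_image', 'grip_point_offset', 'observe', 'sign_off']
0.0188
[ 0.27880188 -0.5589573   0.22614675] [-3.05681828e+00 -7.20107759e-01  6.41610613e-04] [ 1.00540466  0.43505573  0.02499995  1.57384489 -0.01156993  1.13400956
 -0.07510056] 0.15 [ 0.34890289 -0.52424361  0.38419973]
```

>>> drive_tool(increments=[{"tx":0.68,"ty":1,"tz":0.4,"turn":-0.44,"grip":-1},{"tx":0.68,"ty":1,"tz":0.4,"turn":-0.44,"grip":-1},{"tx":0.68,"ty":1,"tz":0.4,"turn":-0.44,"grip":-1},{"tx":0.68,"ty":1,"tz":0.4,"turn":-0.44,"grip":-1},{"tx":0.68,"ty":1,"tz":0.4,"turn":-0.44,"grip":-1},{"tx":0.68,"ty":1,"tz":0.4,"turn":-0.44,"grip":-1},{"tx":0.68,"ty":1,"tz":0.4,"turn":-0.44,"grip":-1},{"tx":0.68,"ty":1,"tz":0.4,"turn":-0.44,"grip":-1},{"tx":0.68,"ty":1,"tz":0.4,"turn":-0.44,"grip":-1},{"tx":0.68,"ty":1,"tz":0.4,"turn":-0.44,"grip":-1},{"tx":0.68,"ty":1,"tz":0.4,"turn":-0.44,"grip":-1},{"tx":0.68,"ty":1,"tz":0.4,"turn":-0.44,"grip":-1},{"tx":0.68,"ty":1,"tz":0.4,"turn":-0.44,"grip":-1}])

```text
clock: 1.45
position: [0.55, -0.1604, 0.3854]
ee_rot: [-3.141, -0.001, 0.003]
force: [0.2, -1.5, -0.1]
width: 1.0
```

```bash

python3 - <<'E'
from h import *
C,i=shot('w2'); o=observe(); print(o['position'],o['ee_rot'],o['joints'],o['clock'],C[2])
E
```

```text
[ 0.54966501 -0.16099885  0.38540723] [-3.14125098e+00  1.12799864e-03  2.72453395e-03] [ 0.25352646  0.27031144 -0.08360862  1.42628006  0.0224344   1.44769874
 -1.40136852] 1.5 [ 0.62844253 -0.16040761  0.54346605]
```

>>> drive_tool(increments=[{"tx":0,"ty":0.45,"tz":0,"turn":0,"grip":-1},{"tx":0,"ty":0.45,"tz":0,"turn":0,"grip":-1},{"tx":0,"ty":0.45,"tz":0,"turn":0,"grip":-1},{"tx":0,"ty":0.45,"tz":0,"turn":0,"grip":-1},{"tx":0,"ty":0.45,"tz":0,"turn":0,"grip":-1},{"tx":0,"ty":0.45,"tz":0,"turn":0,"grip":-1}])

```text
clock: 2.1
position: [0.5493, 0.0172, 0.385]
ee_rot: [3.141, -0.004, -0.004]
force: [-0.0, 0.0, 0.1]
width: 0.996
```

```bash

python3 - <<'E'
from h import *
C,i=shot('w3'); o=observe(); print(o['position'],o['ee_rot'],o['clock'],C[2])
_,j=load('w2')
cv2.imwrite('pics/both.png',cv2.resize(np.vstack([j[60:460],i[60:460]]),(480,600)))
E
```

```text
[0.54941705 0.01636327 0.38508627] [ 3.14061345 -0.00620279 -0.00367169] 2.15 [0.62789223 0.01716578 0.54301244]
```

View pics/w2.png

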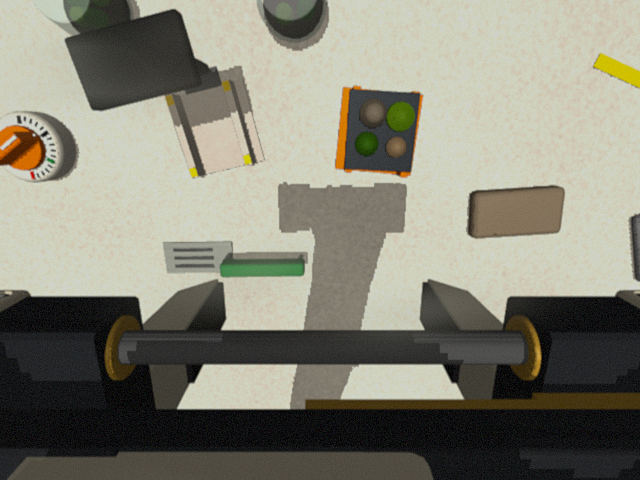

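View pics/w3.png

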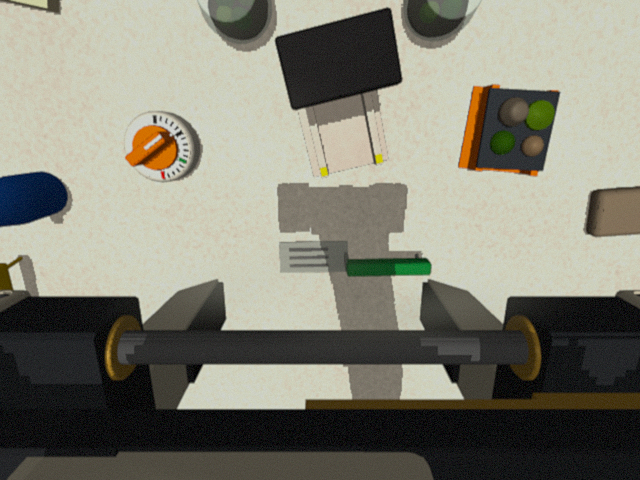

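```bash
cat >> h.py <<'E'
from scipy.optimize import minimize
S=3
def box(x0,x1,y0,y1,z0,z1): return np.array([[x,y,z] for x in(x0,x1) for y in(y0,y1) for z in(z0,z1)],float)
def place(P,pose,z=0):
    c,s=np.cos(pose[2]),np.sin(pose[2]); return np.c_[P[:,0]*c-P[:,1]*s+pose[0],P[:,0]*s+P[:,1]*c+pose[1],P[:,2]+z]
def draw(m,C,P,v):
    h=cv2.convexHull((np.array([proj(C,p) for p in P])*S+S/2-.5).astype(np.float32)*16)
    cv2.fillConvexPoly(m,np.round(h).astype(np.int32),v,cv2.LINE_8,4)
def up(m): return cv2.resize(m.astype(np.uint8)*255,None,fx=S,fy=S,interpolation=cv2.INTER_LINEAR)>127
def fit(f,x0,step):
    b=None
    for k in range(3):
        sim=np.vstack([x0]+[x0+np.eye(len(x0))[i]*step[i] for i in range(len(x0))])
        r=minimize(f,x0,method='Nelder-Mead',options=dict(initial_simplex=sim,maxiter=150,xatol=1e-5,fatol=1e-4)); x0=r.x; step=-np.array(step)/2
    return r.x,r.fun
STAND=[box(-.055,.055,-.055,.055,0,.004),box(-.055,.055,.033,.043,0,.035),box(-.055,.055,-.043,-.033,0,.035)]
SLATE=box(-.05,.05,-.045,.045,.035,.041)
HANDLE=box(-.073,.045,-.01,.01,.037,.063)
BLADE=box(.04,.145,-.025,.025,0,.004)
LAMP=box(.03,.09,-.05,.05,.18,.198)
E
cat > m.py <<'E'
from h import *
for names in (['w2'],['w3'],['w2','w3']):
    D=[load(n) for n in names]; H=[cv2.cvtColor(i,cv2.COLOR_BGR2HSV).astype(int) for _,i in D]
    def blob(m,near):
        n,l,st,ce=cv2.connectedComponentsWithStats(m.astype(np.uint8),connectivity=8)
        k=1+np.argmin([np.hypot(*(ce[j]-near))+(1e4 if st[j,4]<60 else 0) for j in range(1,n)]); return l==k
    f0={'w2':dict(st=(380,130),lamp=(135,60),han=(263,268)),'w3':dict(st=(505,130),lamp=(340,58),han=(390,268))}
    # drying stand + slate
    W=[]
    for (C,i),h,n in zip(D,H,names):
        cx,cy=f0[n]['st']; roi=np.zeros(h.shape[:2],bool); roi[cy-70:cy+70,cx-70:cx+70]=1
        org=(h[...,0]>4)&(h[...,0]<20)&(h[...,1]>170)&(h[...,2]>70)&roi
        hull=np.zeros(roi.shape,np.uint8); cv2.fillConvexPoly(hull,cv2.convexHull(np.argwhere(org)[:,::-1].astype(np.int32)),1)
        W.append((up(org),up(hull>0)))
    def cost(p):
        t=0
        for (C,i),(o,hl) in zip(D,W):
            m=np.zeros(o.shape,np.uint8)
            for b in STAND: draw(m,C,place(b,p[:3]),1)
            draw(m,C,place(SLATE,p[3:]),2)
            t+=((m==1)!=o).sum()/S/S + 0*hl.sum()
        return t
    x0=np.r_[atz(D[0][0],f0[names[0]]['st'],.035)[:2],-.05]; x0=np.r_[x0,x0]
    r,c=fit(cost,x0,[.008,.008,.06]*2); print(names,'stand',r[:3].round(4),'slate',r[3:].round(4),'err px',round(c),[int(o.sum()/9) for o,_ in W])
    # lamp, handle
    for key,P,z0,test in(('lamp',LAMP,.19,lambda h:(h[...,2]<45)),('han',HANDLE,.05,lambda h:(h[...,0]>50)&(h[...,0]<85)&(h[...,1]>120))):
        W2=[up(blob(test(h),f0[n][key])) for h,n in zip(H,names)]
        def cost(p):
            t=0
            for (C,i),o in zip(D,W2):
                m=np.zeros(o.shape,np.uint8); draw(m,C,place(P,p),1); t+=((m==1)!=o).sum()/9
            return t
        x0=np.r_[atz(D[0][0],f0[names[0]][key],z0)[:2]-([.06,0] if key=='lamp' else [0,-.014]),.2 if key=='lamp' else 1.57]
        r,c=fit(cost,x0,[.008,.008,.06]); print(names,key,r.round(4),round(c),[int(o.sum()/9) for o in W2])
obs={}
for n in('w2','w3'):
    C,i=load(n);h=cv2.cvtColor(i,cv2.COLOR_BGR2HSV)
    y=((h[...,0]>22)&(h[...,0]<36)&(h[...,1]>170)&(h[...,2]>110)).astype(np.uint8); y[:,500:]=0; y[:,:100]=0
    k,l,st,ce=cv2.connectedComponentsWithStats(y)
    for j in range(1,k):
        if st[j,4]>8: print(n,'yellow',st[j],ce[j].round(1),atz(C,ce[j],.035).round(4))
E
python3 m.py
```

```text
['w2'] stand [ 0.6209 -0.238  -0.0791] slate [ 0.6226 -0.2376 -0.0411] err px 318 [865]
['w2'] lamp [ 0.6238 -0.0156  0.1795] 9542 [634]
['w2'] han [ 0.4037 -0.1169  2.9283] 1144 [69]
['w3'] stand [ 0.6208 -0.2394 -0.0895] slate [ 0.6227 -0.2371 -0.0448] err px 180 [1474]
['w3'] lamp [ 0.6216 -0.0103  0.2247] 756 [8559]
['w3'] han [ 0.437  -0.0598  1.533 ] 452 [1264]
['w2', 'w3'] stand [ 0.6208 -0.2388 -0.085 ] slate [ 0.6226 -0.2372 -0.0436] err px 537 [865, 1474]
['w2', 'w3'] lamp [ 0.6217 -0.0099  0.2221] 10317 [634, 8559]
['w2', 'w3'] han [ 0.4351 -0.0624  1.5695] 2085 [69, 1264]
w2 yellow [223  81   7  10  51] [226.   85.6] [ 0.6777 -0.0378  0.035 ]
w2 yellow [167  96   6   9  39] [169.4 100.2] [0.6601 0.0363 0.035 ]
w2 yellow [244 155   8   9  52] [247.1 159. ] [ 0.5859 -0.0593  0.035 ]
w2 yellow [190 168   8   9  50] [193.3 171.9] [0.5687 0.0147 0.035 ]
w3 yellow [375 154   8   9  51] [378.5 158.3] [ 0.5859 -0.0587  0.035 ]
w3 yellow [320 167   8   9  48] [323.6 171.2] [0.569 0.015 0.035]
```

```bash
cat > m2.py <<'E'
from h import *
D=[load(n) for n in('w2','w3')]; nr=[(263,268),(390,268)]
W=[];B=[]
for (C,i),q in zip(D,nr):
    b,g,r=[i[...,k].astype(int) for k in range(3)]
    m=(g>r+18)&(g>b+8); m[:q[1]-25]=0; m[q[1]+25:]=0; m[:,:q[0]-60]=0; m[:,q[0]+60:]=0
    print(int(m.sum()),np.argwhere(m).min(0)[::-1],np.argwhere(m).max(0)[::-1]); W.append(up(m))
for sel in([0],[1],[0,1]):
    def cost(p):
        t=0
        for k in sel:
            o=W[k]; m=np.zeros(o.shape,np.uint8); draw(m,D[k][0],place(HANDLE,p),1); t+=((m==1)!=o).sum()/9
        return t
    print(sel,fit(cost,np.array([.434,-.065,1.55]),[.008,.008,.06]))
x=fit(cost,np.array([.434,-.065,1.55]),[.008,.008,.06])[0]
out=[]
for (C,i),q in zip(D,nr):
    j=cv2.resize(i,None,fx=5,fy=5,interpolation=cv2.INTER_CUBIC)
    for P in(HANDLE,BLADE):
        h=cv2.convexHull((np.array([proj(C,p) for p in place(P,x)])*5+2).astype(np.int32)); cv2.polylines(j,[h],True,(0,0,255),1)
    out.append(j[1150:1430,(q[0]-105)*5:(q[0]+55)*5])
cv2.imwrite('pics/sp.png',np.vstack(out))
# timer
C,i=D[1]; b,g,r=[i[...,k].astype(int) for k in range(3)]
m=(r>150)&(g<130)&(b<70); m[:,230:]=0; m[220:]=0
print('dial px',np.argwhere(m).mean(0)[::-1],m.sum()); cv2.imwrite('pics/tm.png',cv2.resize(i[95:205,105:225],None,fx=5,fy=5,interpolation=cv2.INTER_CUBIC))
E
python3 m2.py
```

```text
1153 [220 260] [303 276]
1372 [347 258] [431 276]
[0] (array([ 0.43429015, -0.06107992,  1.62589628]), np.float64(562.5555555555555))
[1] (array([ 0.43624902, -0.06151916,  1.54395138]), np.float64(347.44444444444446))
[0, 1] (array([ 0.43504732, -0.0618937 ,  1.56975222]), np.float64(899.5555555555555))
dial px [150.95157179 149.11979609] 1177
```

View pics/sp.png

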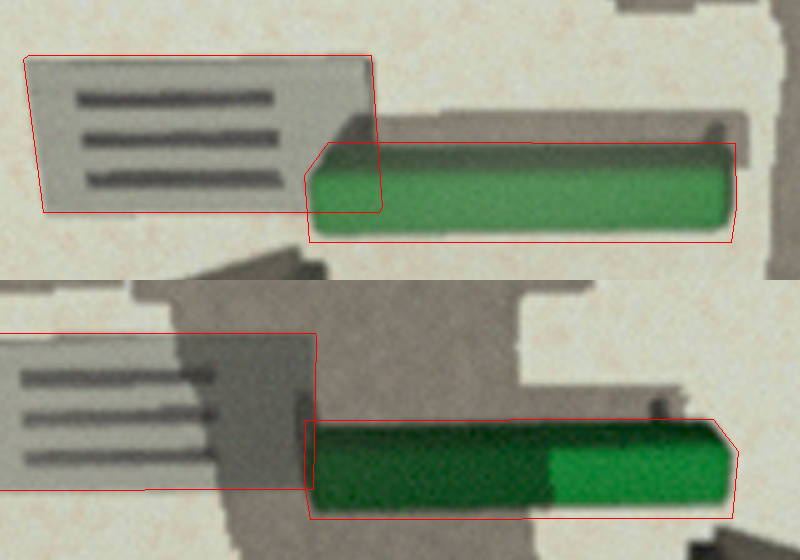

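View pics/tm.png

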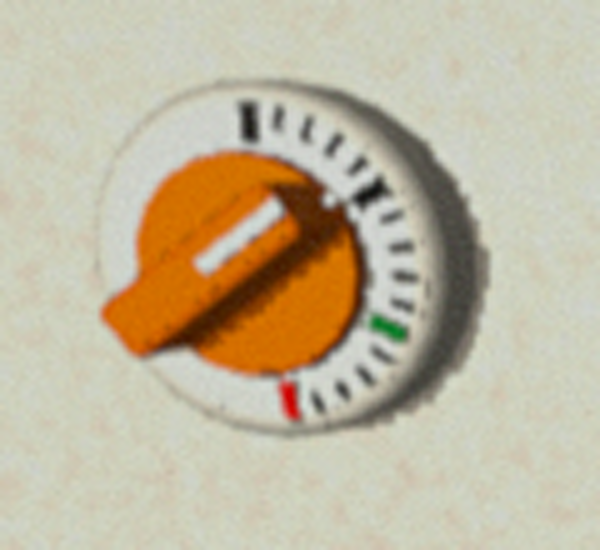

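```bash
python3 - <<'E'
from h import *
from scipy.optimize import least_squares
C,i=load('w3'); px=lambda u,v:(105+(u-2)/5,95+(v-2)/5)
M={0:(249,121),10:(370,195),20:(388,328),30:(290,400)}
P=np.array([atz(C,px(*M[k]),.036)[:2] for k in M])
q=np.array(list(M))*.1
f=lambda p:(p[:2]+p[3]*np.c_[np.cos(p[2]-q),np.sin(p[2]-q)]-P).ravel()
r=least_squares(f,[.63,.2,0,.04]);print(r.x,np.abs(r.fun).max())
a=atz(C,px(208,264),.074);b=atz(C,px(276,206),.074);print(a,b,'q',r.x[2]-np.arctan2(*(b-a)[1::-1]), np.hypot(*(b-a)[:2]))
# grip bar far ends, top
# housing outline ellipse
print(atz(C,px(270,257),0.036), proj(C,[*r.x[:2],.074]))
D2=load('w2'); g=cv2.cvtColor(D2[1],cv2.COLOR_BGR2HSV)
E
```

```text
[ 0.60079502  0.23664727 -0.05168869  0.03603651] 0.00024832382552542054
[0.60290924 0.23303128 0.074     ] [0.61660646 0.21456212 0.074     ] q 0.880986688055871 0.022993992190585795
[0.60265393 0.2338324  0.036     ] [143.49938181 149.17401634]
```

>>> drive_tool(increments=[{"tx":-0.286,"ty":-0.196,"tz":-0.3,"turn":1,"grip":-1},{"tx":-0.286,"ty":-0.196,"tz":-0.3,"turn":1,"grip":-1},{"tx":-0.286,"ty":-0.196,"tz":-0.3,"turn":1,"grip":-1},{"tx":-0.286,"ty":-0.196,"tz":-0.3,"turn":1,"grip":-1},{"tx":-0.286,"ty":-0.196,"tz":-0.45,"turn":1,"grip":-1},{"tx":-0.286,"ty":-0.196,"tz":-0.5,"turn":1,"grip":-1},{"tx":-0.286,"ty":-0.196,"tz":-0.5,"turn":1,"grip":-1},{"tx":-0.286,"ty":-0.196,"tz":-0.5,"turn":1,"grip":-1}])

```text
clock: 2.95
position: [0.434, -0.0643, 0.1843]
ee_rot: [2.724, 1.563, -0.005]
force: [-0.5, -0.2, -0.7]
width: 1.004
```

```bash
cat > st.py <<'E'
from h import *
o=observe(); X=R.from_rotvec(o['ee_rot']).as_matrix()
print('t',round(o['clock'],2),'pos',o['position'].round(4),'yaw',round(np.arctan2(X[1,0],X[0,0]),4),'tilt',X[:2,2].round(4),'F',o['force'].round(2),'T',o['ft_torque'].round(2),'w',round(o['width'],3),'q7',o['joints'][6].round(2))
E
python3 st.py
```

```text
t 2.95 pos [ 0.434  -0.0643  0.1843] yaw 1.0416 tilt [-0.0024 -0.0028] F [-0.48 -0.18 -0.7 ] T [-0.05 -0.07 -0.02] w 1.004 q7 -0.58
```

>>> drive_tool(increments=[{"tx":0.002,"ty":0.005,"tz":-0.1,"turn":0.5,"grip":-1},{"tx":0.002,"ty":0.005,"tz":-0.1,"turn":0.5,"grip":-1},{"tx":0.002,"ty":0.005,"tz":-0.1,"turn":0.5,"grip":-1},{"tx":0.002,"ty":0.005,"tz":-0.1,"turn":0.5,"grip":-1},{"tx":0.002,"ty":0.005,"tz":-0.1,"turn":0.5,"grip":-1}])

```text
clock: 3.45
position: [0.4352, -0.0637, 0.1448]
ee_rot: [2.231, 2.207, -0.004]
force: [-0.1, -0.3, -0.3]
width: 0.999
```

```bash
python3 st.py; python3 - <<'E'
from h import *
C,i=shot('w4')
for p in((.435,-.062,1.565),):
    for P in(HANDLE,BLADE):
        h=cv2.convexHull(np.array([proj(C,q) for q in place(P,p)]).astype(np.int32)); cv2.polylines(i,[h],True,(0,0,255),1)
cv2.imwrite('pics/w4o.png',i)
E
```

```text
t 3.45 pos [ 0.4352 -0.0637  0.1448] yaw 1.5597 tilt [ 0.0005 -0.0042] F [-0.09 -0.34 -0.26] T [-0.07 -0.12  0.03] w 0.999 q7 -0.13
```

View pics/w4o.png

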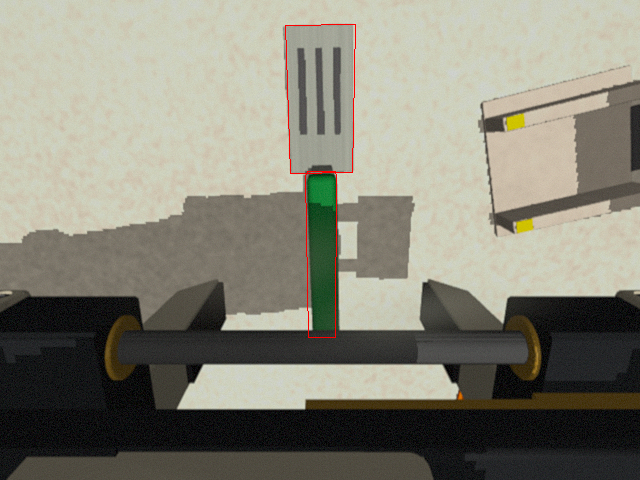

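>>> drive_tool(increments=[{"tx":0,"ty":0.004,"tz":-0.12,"turn":0.005,"grip":-1},{"tx":0,"ty":0.004,"tz":-0.22,"turn":0.005,"grip":-1},{"tx":0,"ty":0.004,"tz":-0.283,"turn":0.005,"grip":-1},{"tx":0,"ty":0.004,"tz":-0.283,"turn":0.005,"grip":-1},{"tx":0,"ty":0.004,"tz":-0.283,"turn":0.005,"grip":1},{"tx":0,"ty":0.004,"tz":-0.283,"turn":0.005,"grip":1},{"tx":0,"ty":0.004,"tz":-0.283,"turn":0.005,"grip":1},{"tx":0,"ty":0.004,"tz":-0.283,"turn":0.005,"grip":1},{"tx":0,"ty":0.004,"tz":-0.283,"turn":0.005,"grip":1},{"tx":0,"ty":0.004,"tz":-0.283,"turn":0.005,"grip":1}], newtons=50)

```text
clock: 4.5
position: [0.4354, -0.062, 0.0319]
ee_rot: [2.228, 2.21, -0.003]
force: [-0.4, 1.1, -0.5]
width: 0.529
```

```bash
python3 st.py
```

```text
t 4.5 pos [ 0.4354 -0.062   0.0319] yaw 1.5629 tilt [ 0.0011 -0.0042] F [-0.44  1.13 -0.49] T [-0.04 -0.1   0.01] w 0.529 q7 -0.25
```

Still closing; hold on longer.

>>> drive_tool(increments=[{"tx":0,"ty":0,"tz":0,"turn":0,"grip":1},{"tx":0,"ty":0,"tz":0,"turn":0,"grip":1},{"tx":0,"ty":0,"tz":0,"turn":0,"grip":1},{"tx":0,"ty":0,"tz":0,"turn":0,"grip":1},{"tx":0,"ty":0,"tz":0,"turn":0,"grip":1},{"tx":0,"ty":0,"tz":0,"turn":0,"grip":1}], newtons=50)

```text
clock: 5.1
position: [0.4353, -0.062, 0.0319]
ee_rot: [2.228, 2.21, -0.004]
force: [0.2, 1.0, 0.6]
width: 0.215
```

```bash
python3 st.py
```

```text
t 5.1 pos [ 0.4353 -0.062   0.0319] yaw 1.5629 tilt [ 0.001  -0.0042] F [0.23 0.99 0.58] T [-0.08 -0.1  -0.01] w 0.215 q7 -0.25
```

>>> drive_tool(increments=[{"tx":0,"ty":0,"tz":0.05,"turn":0,"grip":1},{"tx":-0.02,"ty":-0.06,"tz":0.1,"turn":-0.1,"grip":1},{"tx":-0.05,"ty":-0.14,"tz":0.1,"turn":-0.22,"grip":1},{"tx":-0.07,"ty":-0.24,"tz":0.1,"turn":-0.34,"grip":1},{"tx":-0.07,"ty":-0.34,"tz":0.1,"turn":-0.46,"grip":1},{"tx":-0.07,"ty":-0.4,"tz":0.1,"turn":-0.58,"grip":1},{"tx":-0.07,"ty":-0.4,"tz":0.1,"turn":-0.7,"grip":1},{"tx":-0.07,"ty":-0.4,"tz":0.1,"turn":-0.82,"grip":1},{"tx":-0.07,"ty":-0.4,"tz":0.1,"turn":-0.94,"grip":1},{"tx":-0.07,"ty":-0.4,"tz":0.1,"turn":-1,"grip":1}], newtons=50)

```text
clock: 6.1
position: [0.4071, -0.2219, 0.0717]
ee_rot: [3.038, 0.793, -0.007]
force: [-0.2, -0.3, -1.5]
width: 0.212
```

>>> drive_tool(increments=[{"tx":0,"ty":0,"tz":0,"turn":-0.12,"grip":1},{"tx":0,"ty":0,"tz":0,"turn":-0.24,"grip":1},{"tx":0,"ty":0,"tz":0,"turn":-0.36,"grip":1},{"tx":0,"ty":0,"tz":0,"turn":-0.48,"grip":1},{"tx":0,"ty":0,"tz":0,"turn":-0.55,"grip":1},{"tx":0,"ty":0,"tz":0,"turn":-0.55,"grip":1},{"tx":0,"ty":0,"tz":0,"turn":-0.55,"grip":1}])

```text
clock: 6.8
position: [0.407, -0.2218, 0.0716]
ee_rot: [3.14, -0.098, -0.008]
force: [0.2, 0.3, -1.7]
width: 0.215
```

```bash
python3 st.py; python3 - <<'E'
from h import *
o=observe();X=R.from_rotvec(o['ee_rot']).as_matrix(); yaw=np.arctan2(X[1,0],X[0,0])
p=(o['position'][0],o['position'][1],yaw); z=o['position'][2]-.0319
C,i=shot('w5')
def ol(P,p,z,c): cv2.polylines(i,[cv2.convexHull(np.array([proj(C,q) for q in place(P,p,z)]).astype(np.int32))],True,c,1)
ol(BLADE,p,z,(0,0,255)); ol(SLATE,(.6226,-.2372,-.0436),0,(255,0,255))
for b in STAND: ol(b,(.6208,-.2388,-.085),0,(255,255,0))
cv2.imwrite('pics/w5o.png',i)
E
```

```text
t 6.8 pos [ 0.407  -0.2218  0.0716] yaw -0.0626 tilt [-0.005  -0.0002] F [ 0.24  0.32 -1.72] T [0.06 0.08 0.02] w 0.215 q7 -1.17
```

View pics/w5o.png

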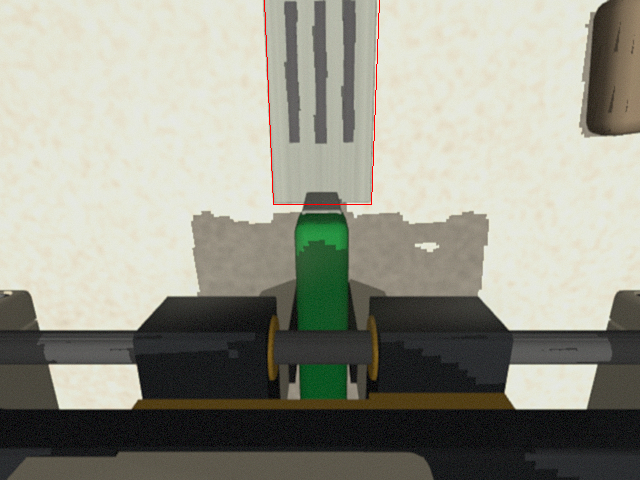

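>>> drive_tool(increments=[{"tx":0,"ty":-0.005,"tz":-0.03,"turn":0,"grip":1},{"tx":0,"ty":-0.005,"tz":-0.059,"turn":0,"grip":1},{"tx":0,"ty":-0.005,"tz":-0.059,"turn":0,"grip":1},{"tx":0.06,"ty":-0.009,"tz":-0.059,"turn":0,"grip":1},{"tx":0.12,"ty":-0.013,"tz":-0.059,"turn":0,"grip":1},{"tx":0.18,"ty":-0.017,"tz":-0.059,"turn":0,"grip":1},{"tx":0.23,"ty":-0.02,"tz":-0.059,"turn":0,"grip":1},{"tx":0.27,"ty":-0.022,"tz":-0.059,"turn":0,"grip":1},{"tx":0.27,"ty":-0.022,"tz":-0.059,"turn":0,"grip":1}])

```text
clock: 7.75
position: [0.5171, -0.2303, 0.0476]
ee_rot: [3.14, -0.096, -0.006]
force: [-1.3, -0.3, -2.1]
width: 0.211
```

```bash
python3 st.py; python3 - <<'E'
from h import *
o=observe();X=R.from_rotvec(o['ee_rot']).as_matrix(); yaw=np.arctan2(X[1,0],X[0,0])
p=(o['position'][0],o['position'][1],yaw); z=o['position'][2]-.0319
C,i=shot('w6')
def ol(P,p,z,c): cv2.polylines(i,[cv2.convexHull(np.array([proj(C,q) for q in place(P,p,z)]).astype(np.int32))],True,c,1)
ol(BLADE,p,z,(0,0,255)); ol(SLATE,(.6226,-.2372,-.0436),0,(255,0,255))
for b in STAND: ol(b,(.6208,-.2388,-.085),0,(255,255,0))
cv2.imwrite('pics/w6o.png',i)
E
```

```text
t 7.75 pos [ 0.5171 -0.2303  0.0476] yaw -0.0613 tilt [-0.0036 -0.0002] F [-1.34 -0.3  -2.1 ] T [ 0.09  0.09 -0.  ] w 0.211 q7 -1.22
```

View pics/w6o.png

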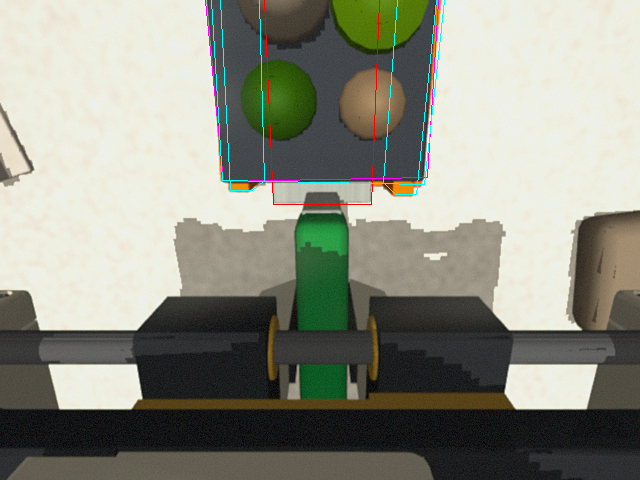

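>>> drive_tool(increments=[{"tx":0.01,"ty":-0.001,"tz":0.015,"turn":0,"grip":1},{"tx":0.01,"ty":-0.001,"tz":0.028,"turn":0,"grip":1},{"tx":0.01,"ty":-0.001,"tz":0.036,"turn":0,"grip":1},{"tx":0.01,"ty":-0.001,"tz":0.04,"turn":0,"grip":1},{"tx":0.01,"ty":-0.001,"tz":0.044,"turn":0,"grip":1},{"tx":0.01,"ty":-0.001,"tz":0.05,"turn":0,"grip":1},{"tx":0.01,"ty":-0.001,"tz":0.06,"turn":0,"grip":1},{"tx":0.01,"ty":-0.001,"tz":0.08,"turn":0,"grip":1},{"tx":0.01,"ty":-0.001,"tz":0.1,"turn":0,"grip":1},{"tx":0.01,"ty":-0.001,"tz":0.12,"turn":0,"grip":1},{"tx":0.01,"ty":-0.001,"tz":0.135,"turn":0,"grip":1},{"tx":0.01,"ty":-0.001,"tz":0.135,"turn":0,"grip":1},{"tx":0.01,"ty":-0.001,"tz":0.135,"turn":0,"grip":1},{"tx":0.01,"ty":-0.001,"tz":0.135,"turn":0,"grip":1}], newtons=60)

```text
clock: 9.2
position: [0.519, -0.2307, 0.1011]
ee_rot: [-3.14, 0.097, 0.009]
force: [-0.5, -0.5, -4.4]
width: 0.21
```

```bash
python3 st.py; cat > sl.py <<'E'
import sys
from h import *
o=observe();X=R.from_rotvec(o['ee_rot']).as_matrix(); yaw=np.arctan2(X[1,0],X[0,0])
p=np.array([o['position'][0],o['position'][1],yaw]); z=o['position'][2]-.0319
C,i=shot(sys.argv[1])
def ol(P,p,z,c): cv2.polylines(i,[cv2.convexHull(np.array([proj(C,q) for q in place(P,p,z)]).astype(np.int32))],True,c,1)
ol(BLADE,p,z,(0,0,255))
c,s=np.cos(yaw),np.sin(yaw); L=.1025
ol(SLATE,(p[0]+L*c,p[1]+L*s,yaw+.0177),z+.004-.035,(255,0,255))
for b in STAND: ol(b,(.623,-.0113,.2305),0,(255,255,0))
cv2.imwrite(f'pics/{sys.argv[1]}o.png',i)
E
python3 sl.py w7
```

```text
t 9.2 pos [ 0.519  -0.2307  0.1011] yaw -0.0618 tilt [-0.0059  0.0002] F [-0.48 -0.52 -4.42] T [0.07 0.33 0.02] w 0.21 q7 -1.23
```

View pics/w7o.png

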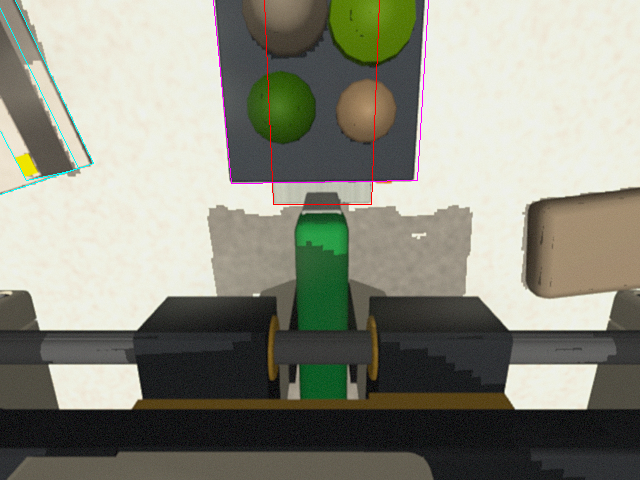

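>>> drive_tool(increments=[{"tx":-0.025,"ty":0,"tz":0,"turn":0,"grip":1},{"tx":-0.06,"ty":0.01,"tz":0,"turn":0,"grip":1},{"tx":-0.1,"ty":0.035,"tz":0,"turn":0.01,"grip":1},{"tx":-0.13,"ty":0.075,"tz":0,"turn":0.03,"grip":1},{"tx":-0.147,"ty":0.125,"tz":0,"turn":0.07,"grip":1},{"tx":-0.147,"ty":0.18,"tz":0,"turn":0.11,"grip":1},{"tx":-0.147,"ty":0.235,"tz":0,"turn":0.15,"grip":1},{"tx":-0.147,"ty":0.29,"tz":0,"turn":0.19,"grip":1},{"tx":-0.147,"ty":0.345,"tz":0,"turn":0.225,"grip":1},{"tx":-0.147,"ty":0.395,"tz":0,"turn":0.25,"grip":1},{"tx":-0.147,"ty":0.43,"tz":0,"turn":0.262,"grip":1},{"tx":-0.147,"ty":0.452,"tz":0,"turn":0.262,"grip":1},{"tx":-0.147,"ty":0.461,"tz":0,"turn":0.262,"grip":1},{"tx":-0.147,"ty":0.461,"tz":0,"turn":0.262,"grip":1},{"tx":-0.147,"ty":0.461,"tz":0,"turn":0.262,"grip":1}])

```text
clock: 10.75
position: [0.4602, -0.0471, 0.101]
ee_rot: [3.123, 0.331, -0.01]
force: [-1.1, 0.6, -4.7]
width: 0.215
```

```bash
python3 st.py; python3 sl.py w8; python3 - <<'E'
from h import *
C,i=load('w8'); C7,j=load('w7')
# slate rear edge: last dark row per column
for n,k in(('w7',j),('w8',i)):
    v=k.max(2); r=[]
    for u in(240,255,390,405):
        col=np.where(v[110:200,u]<110)[0]; r.append(110+int(col.max()) if len(col) else None)
    print(n,'rear edge rows',r)
    for row in(60,170): 
        w=np.where(v[row,180:460]<110)[0]; print(row,180+w.min(),180+w.max())
h=cv2.cvtColor(i,cv2.COLOR_BGR2HSV); y=((h[...,0]>22)&(h[...,0]<36)&(h[...,1]>170)&(h[...,2]>110)).astype(np.uint8)
k,l,st,ce=cv2.connectedComponentsWithStats(y)
for q in range(1,k):
    if st[q,4]>30: print(st[q],atz(C,ce[q],.035))
E
```

```text
t 10.75 pos [ 0.4602 -0.0471  0.101 ] yaw 0.2112 tilt [-0.006  -0.0018] F [-1.05  0.6  -4.74] T [-0.04  0.22 -0.01] w 0.215 q7 -1.36
w7 rear edge rows [181, 181, 180, 180]
60 220 420
170 229 413
w8 rear edge rows [181, 181, 180, 180]
60 220 420
170 229 413
```

>>> drive_tool(increments=[{"tx":0.02,"ty":0.005,"tz":0,"turn":0.006,"grip":1},{"tx":0.05,"ty":0.011,"tz":0,"turn":0.006,"grip":1},{"tx":0.085,"ty":0.018,"tz":0,"turn":0.006,"grip":1},{"tx":0.115,"ty":0.026,"tz":0,"turn":0.006,"grip":1},{"tx":0.14,"ty":0.031,"tz":0,"turn":0.006,"grip":1},{"tx":0.155,"ty":0.034,"tz":0,"turn":0.006,"grip":1},{"tx":0.155,"ty":0.034,"tz":0,"turn":0.006,"grip":1},{"tx":0.155,"ty":0.034,"tz":-0.02,"turn":0.006,"grip":1},{"tx":0.155,"ty":0.034,"tz":-0.04,"turn":0.006,"grip":1},{"tx":0.155,"ty":0.034,"tz":-0.06,"turn":0.006,"grip":1},{"tx":0.155,"ty":0.034,"tz":-0.075,"turn":0.006,"grip":1},{"tx":0.155,"ty":0.034,"tz":-0.08,"turn":0.006,"grip":1},{"tx":0.155,"ty":0.034,"tz":-0.08,"turn":0.006,"grip":1}])

```text
clock: 12.1
position: [0.5218, -0.0336, 0.0686]
ee_rot: [3.122, 0.34, -0.011]
force: [0.4, -0.4, -3.5]
width: 0.214
```

```bash
python3 st.py; python3 sl.py w9
```

```text
t 12.1 pos [ 0.5218 -0.0336  0.0686] yaw 0.2173 tilt [-0.0068 -0.0019] F [ 0.39 -0.36 -3.53] T [ 0.    0.32 -0.  ] w 0.214 q7 -1.38
```

View pics/w9o.png

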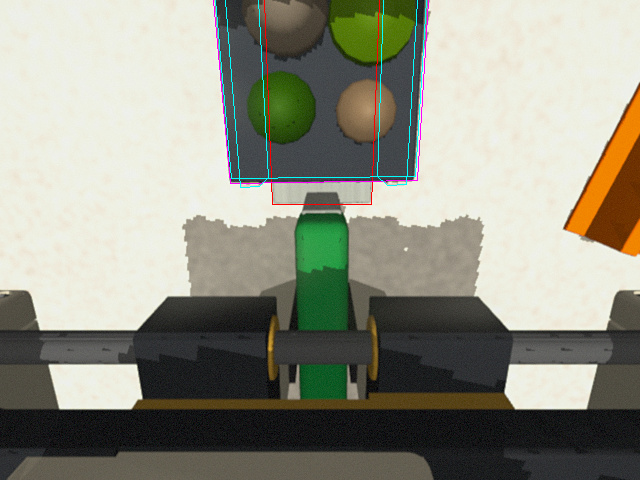

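>>> drive_tool(increments=[{"tx":0.001,"ty":0,"tz":-0.007,"turn":0,"grip":1},{"tx":0.001,"ty":0,"tz":-0.014,"turn":0,"grip":1},{"tx":0.001,"ty":0,"tz":-0.021,"turn":0,"grip":1},{"tx":0.001,"ty":0,"tz":-0.028,"turn":0,"grip":1},{"tx":0.001,"ty":0,"tz":-0.035,"turn":0,"grip":1},{"tx":0.001,"ty":0,"tz":-0.042,"turn":0,"grip":1},{"tx":0.001,"ty":0,"tz":-0.048,"turn":0,"grip":1},{"tx":0.001,"ty":0,"tz":-0.05,"turn":0,"grip":1},{"tx":0.001,"ty":0,"tz":-0.05,"turn":0,"grip":1},{"tx":0.001,"ty":0,"tz":-0.05,"turn":0,"grip":1},{"tx":0.001,"ty":0,"tz":-0.05,"turn":0,"grip":1}])

```text
clock: 13.25
position: [0.5227, -0.0336, 0.0491]
ee_rot: [3.122, 0.341, -0.01]
force: [1.2, -0.4, -1.0]
width: 0.215
```

```bash
python3 st.py; python3 - <<'E'
from h import *
C,i=shot('w10'); v=i.max(2)
for row in(60,100,165):
    w=np.where(v[row,180:460]<110)[0]; print(row,180+w.min(),180+w.max())
for row in (0,):pass
pts=[]
for u in(250,400):
    col=np.where(v[110:200,u]<110)[0]; q=(u,110+int(col.max())+.5); pts.append(atz(C,q,.035)); 
print(pts, 'slate yaw est',np.arctan2(-(pts[1]-pts[0])[0],-(-(pts[1]-pts[0])[1]))if 0 else np.arctan2((pts[1]-pts[0])[0],-(pts[1]-pts[0])[1]))
for row in(60,100,165):
    w=np.where(v[row,180:460]<110)[0]; a=atz(C,(180+w.min()-.5,row),.041);b=atz(C,(180+w.max()+.5,row),.041); print((a+b)/2,np.hypot(*(a-b)[:2]))
E
```

```text
t 13.25 pos [ 0.5227 -0.0336  0.0491] yaw 0.2173 tilt [-0.0059 -0.0018] F [ 1.2  -0.37 -1.03] T [ 0.06  0.09 -0.04] w 0.215 q7 -1.37
60 212 429
100 215 426
165 221 421
[array([0.56621832, 0.01027959, 0.035     ]), array([ 0.58166122, -0.05752621,  0.035     ])] slate yaw est 0.22393222243852248
[ 0.62421563 -0.01050623  0.041     ] 0.08873224388662812
[ 0.60928775 -0.01377991  0.041     ] 0.08885582598487879
[ 0.58308788 -0.01975077  0.041     ] 0.08852290601955837
```

>>> drive_tool(increments=[{"tx":-0.03,"ty":-0.0065,"tz":0,"turn":0,"grip":1},{"tx":-0.08,"ty":-0.0175,"tz":0,"turn":0,"grip":1},{"tx":-0.14,"ty":-0.031,"tz":0,"turn":0,"grip":1},{"tx":-0.2,"ty":-0.044,"tz":0,"turn":0,"grip":1},{"tx":-0.26,"ty":-0.057,"tz":0,"turn":0,"grip":1},{"tx":-0.31,"ty":-0.0685,"tz":0,"turn":0,"grip":1},{"tx":-0.325,"ty":-0.072,"tz":0,"turn":0,"grip":1},{"tx":-0.325,"ty":-0.072,"tz":-0.015,"turn":0,"grip":1},{"tx":-0.325,"ty":-0.072,"tz":-0.03,"turn":0,"grip":1},{"tx":-0.325,"ty":-0.072,"tz":-0.038,"turn":0,"grip":1},{"tx":-0.325,"ty":-0.072,"tz":-0.043,"turn":0,"grip":1},{"tx":-0.325,"ty":-0.072,"tz":-0.043,"turn":0,"grip":1},{"tx":-0.325,"ty":-0.072,"tz":-0.043,"turn":0,"grip":1}])

```text
clock: 14.6
position: [0.3932, -0.0621, 0.0318]
ee_rot: [3.122, 0.341, -0.009]
force: [-1.2, 1.4, 3.3]
width: 0.218
```

```bash
python3 st.py
```

```text
t 14.6 pos [ 0.3932 -0.0621  0.0318] yaw 0.2177 tilt [-0.0056 -0.0017] F [-1.2   1.35  3.34] T [0.23 0.11 0.09] w 0.218 q7 -1.32
```

>>> drive_tool(increments=[{"tx":0,"ty":0,"tz":0,"turn":0,"grip":-0.2},{"tx":0,"ty":0,"tz":0,"turn":0,"grip":-0.2},{"tx":0,"ty":0,"tz":0,"turn":0,"grip":-0.2},{"tx":0,"ty":0,"tz":0,"turn":0,"grip":-0.2},{"tx":0,"ty":0,"tz":0,"turn":0,"grip":-0.2},{"tx":0,"ty":0,"tz":0,"turn":0,"grip":-0.2},{"tx":0,"ty":0,"tz":0,"turn":0,"grip":-0.2},{"tx":0,"ty":0,"tz":0.06,"turn":0,"grip":-0.2},{"tx":0,"ty":0,"tz":0.16,"turn":0,"grip":-0.2},{"tx":0,"ty":0,"tz":0.28,"turn":0,"grip":-0.2},{"tx":0,"ty":0,"tz":0.4,"turn":0,"grip":-0.2},{"tx":0,"ty":0,"tz":0.5,"turn":0,"grip":-0.2},{"tx":0,"ty":0,"tz":0.5,"turn":0,"grip":-0.2}])

```text
clock: 15.9
position: [0.3961, -0.0623, 0.2368]
ee_rot: [3.121, 0.341, 0.006]
force: [-0.0, 0.5, -1.0]
width: 0.603
```

```bash
python3 st.py
```

```text
t 15.9 pos [ 0.3961 -0.0623  0.2368] yaw 0.2177 tilt [ 0.0037 -0.0018] F [-0.02  0.45 -1.05] T [ 0.01  0.   -0.03] w 0.603 q7 -1.33
```

>>> drive_tool(increments=[{"tx":0.445,"ty":0.533,"tz":0,"turn":1,"grip":-0.2},{"tx":0.445,"ty":0.533,"tz":0,"turn":1,"grip":-0.2},{"tx":0.445,"ty":0.533,"tz":0,"turn":1,"grip":-0.2},{"tx":0.445,"ty":0.533,"tz":0,"turn":1,"grip":-0.2},{"tx":0.445,"ty":0.533,"tz":0,"turn":1,"grip":-0.2},{"tx":0.445,"ty":0.533,"tz":0,"turn":1,"grip":-0.2},{"tx":0.445,"ty":0.533,"tz":0,"turn":1,"grip":-0.2},{"tx":0.445,"ty":0.533,"tz":0,"turn":1,"grip":-0.2},{"tx":0.445,"ty":0.533,"tz":0,"turn":1,"grip":-0.2}])

```text
clock: 16.8
position: [0.5736, 0.1501, 0.2361]
ee_rot: [-2.539, -1.85, -0.004]
force: [0.3, 0.2, -0.2]
width: 0.598
```

```bash
python3 st.py; python3 - <<'E'
from h import *
C,i=shot('w11')
c=proj(C,[.6008,.2366,.074]); print(c)
j=i.copy()
for k in range(0,31,10):
    a=-.052-.1*k; u=proj(C,[.6008+.036*np.cos(a),.2366+.036*np.sin(a),.036]); cv2.circle(j,tuple(u.astype(int)),3,(255,0,255),1)
a=-.052-.88
for s in(-1,1):
    for t in (-1,1):
        pass
B=place(box(-.028,.028,-.008,.008,.074,.074),(.6008,.2366,a)); cv2.polylines(j,[cv2.convexHull(np.array([proj(C,q) for q in B]).astype(np.int32))],True,(255,0,0),1)
u0,v0=int(max(c[0]-100,0)),int(max(c[1]-90,0)); print(u0,v0)
cv2.imwrite('pics/w11o.png',cv2.resize(j[v0:v0+180,u0:u0+200],None,fx=3,fy=3,interpolation=cv2.INTER_NEAREST))
E
```

```text
t 16.8 pos [0.5736 0.1501 0.2361] yaw 1.2597 tilt [0.0021 0.0017] F [ 0.31  0.24 -0.21] T [-0.08 -0.04  0.01] w 0.598 q7 -0.74
[320.97765828 110.75070688]
220 20
```

View pics/w11o.png

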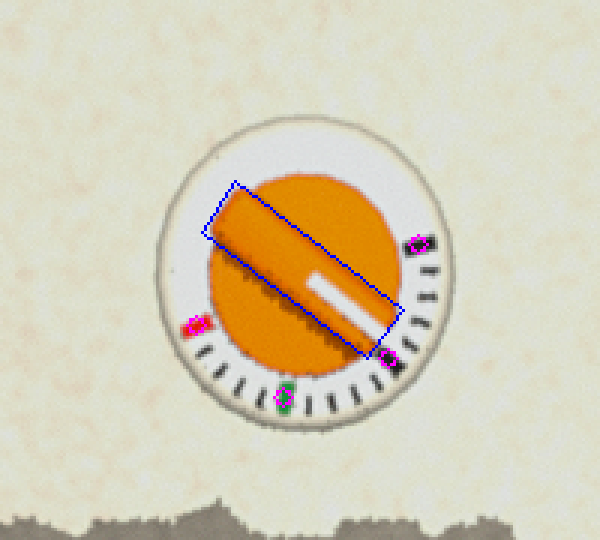

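>>> drive_tool(increments=[{"tx":0.068,"ty":0.216,"tz":0,"turn":0.907,"grip":-0.2},{"tx":0.068,"ty":0.216,"tz":-0.1,"turn":0.907,"grip":-0.2},{"tx":0.068,"ty":0.216,"tz":-0.2,"turn":0.907,"grip":-0.2},{"tx":0.068,"ty":0.216,"tz":-0.3,"turn":0.907,"grip":-0.2},{"tx":0.068,"ty":0.216,"tz":-0.33,"turn":0.907,"grip":-0.2},{"tx":0.068,"ty":0.216,"tz":-0.33,"turn":0.907,"grip":-0.2},{"tx":0.068,"ty":0.216,"tz":-0.33,"turn":0.907,"grip":-0.2},{"tx":0.068,"ty":0.216,"tz":-0.33,"turn":0.907,"grip":-0.2}])

```text
clock: 17.65
position: [0.6008, 0.2353, 0.1044]
ee_rot: [-1.416, -2.803, -0.003]
force: [-0.2, -0.9, 0.0]
width: 0.598
```

```bash
python3 st.py
```

```text
t 17.65 pos [0.6008 0.2353 0.1044] yaw 2.2063 tilt [-0.0001  0.0025] F [-0.22 -0.94  0.03] T [ 0.03 -0.16  0.04] w 0.598 q7 -0.07
```

>>> drive_tool(increments=[{"tx":0,"ty":0.003,"tz":-0.07,"turn":0,"grip":-0.2},{"tx":0,"ty":0.003,"tz":-0.12,"turn":0,"grip":-0.2},{"tx":0,"ty":0.003,"tz":-0.138,"turn":0,"grip":0.2},{"tx":0,"ty":0.003,"tz":-0.138,"turn":0,"grip":1},{"tx":0,"ty":0.003,"tz":-0.138,"turn":0,"grip":1},{"tx":0,"ty":0.003,"tz":-0.138,"turn":0,"grip":1},{"tx":0,"ty":0.003,"tz":-0.138,"turn":0,"grip":1},{"tx":0,"ty":0.003,"tz":-0.138,"turn":0,"grip":1},{"tx":0,"ty":0.003,"tz":-0.138,"turn":0,"grip":1},{"tx":0,"ty":0.003,"tz":-0.138,"turn":0,"grip":1},{"tx":0,"ty":0.003,"tz":-0.138,"turn":0,"grip":1},{"tx":0,"ty":0.003,"tz":-0.138,"turn":0,"grip":1},{"tx":0,"ty":0.003,"tz":-0.138,"turn":0,"grip":1}], newtons=20)

```text
clock: 18.95
position: [0.6011, 0.2366, 0.05]
ee_rot: [-1.416, -2.804, -0.004]
force: [-1.3, -2.1, 6.3]
width: 0.169
```

```bash
python3 st.py
```

```text
t 18.95 pos [0.6011 0.2366 0.05  ] yaw 2.206 tilt [0.0008 0.0026] F [-1.33 -2.11  6.3 ] T [-0.29  0.25  0.04] w 0.169 q7 -0.1
```

>>> drive_tool(increments=[{"tx":0,"ty":0,"tz":0.003,"turn":-0.12,"grip":1},{"tx":0,"ty":0,"tz":0.003,"turn":-0.25,"grip":1},{"tx":0,"ty":0,"tz":0.003,"turn":-0.38,"grip":1},{"tx":0,"ty":0,"tz":0.003,"turn":-0.5,"grip":1},{"tx":0,"ty":0,"tz":0.003,"turn":-0.62,"grip":1},{"tx":0,"ty":0,"tz":0.003,"turn":-0.75,"grip":1},{"tx":0,"ty":0,"tz":0.003,"turn":-0.88,"grip":1},{"tx":0,"ty":0,"tz":0.003,"turn":-1,"grip":1}])

```text
clock: 19.75
position: [0.6005, 0.2365, 0.0502]
ee_rot: [2.633, 1.713, 0.002]
force: [1.5, 1.1, -9.7]
width: 0.174
```

```bash
python3 st.py
```

```text
t 19.75 pos [0.6005 0.2365 0.0502] yaw 1.1535 tilt [0.0014 0.0003] F [ 1.46  1.07 -9.69] T [ 0.27 -0.28  0.03] w 0.174 q7 -0.97
```

>>> drive_tool(increments=[{"tx":0,"ty":0,"tz":0,"turn":-0.12,"grip":1},{"tx":0,"ty":0,"tz":0,"turn":-0.25,"grip":1},{"tx":0,"ty":0,"tz":0,"turn":-0.38,"grip":1},{"tx":0,"ty":0,"tz":0,"turn":-0.5,"grip":1},{"tx":0,"ty":0,"tz":0,"turn":-0.62,"grip":1},{"tx":0,"ty":0,"tz":0,"turn":-0.75,"grip":1},{"tx":0,"ty":0,"tz":0,"turn":-0.88,"grip":1},{"tx":0,"ty":0,"tz":0,"turn":-1,"grip":1}])

```text
clock: 20.55
position: [0.6002, 0.237, 0.0501]
ee_rot: [3.137, 0.159, 0.001]
force: [-1.4, 1.0, -2.2]
width: 0.172
```

>>> drive_tool(increments=[{"tx":0,"ty":0,"tz":0,"turn":-0.12,"grip":1},{"tx":0,"ty":0,"tz":0,"turn":-0.18,"grip":1},{"tx":0,"ty":0,"tz":0,"turn":-0.18,"grip":1},{"tx":0,"ty":0,"tz":0,"turn":-0.18,"grip":1}])

```text
clock: 20.95
position: [0.6002, 0.2371, 0.0501]
ee_rot: [3.138, -0.134, 0.001]
force: [0.8, -0.5, 0.0]
width: 0.172
```

```bash
python3 st.py
```

```text
t 20.95 pos [0.6002 0.2371 0.0501] yaw -0.0851 tilt [ 0.0006 -0.0007] F [ 0.83 -0.52  0.04] T [-0.   -0.09 -0.1 ] w 0.172 q7 -1.96
```

>>> drive_tool(increments=[{"tx":0,"ty":0,"tz":0,"turn":0.12,"grip":1},{"tx":0,"ty":0,"tz":0,"turn":0.25,"grip":1},{"tx":0,"ty":0,"tz":0,"turn":0.38,"grip":1},{"tx":0,"ty":0,"tz":0,"turn":0.5,"grip":1},{"tx":0,"ty":0,"tz":0,"turn":0.62,"grip":1},{"tx":0,"ty":0,"tz":0,"turn":0.75,"grip":1},{"tx":0,"ty":0,"tz":0,"turn":0.88,"grip":1},{"tx":0,"ty":0,"tz":0,"turn":0.95,"grip":1},{"tx":0,"ty":0,"tz":0,"turn":0.95,"grip":1}])

```text
clock: 21.85
position: [0.6004, 0.2366, 0.0501]
ee_rot: [2.821, 1.383, 0.002]
force: [1.7, -1.2, -0.3]
width: 0.172
```

```bash
python3 st.py
```

```text
t 21.85 pos [0.6004 0.2366 0.0501] yaw 0.9118 tilt [0.0009 0.0003] F [ 1.68 -1.25 -0.3 ] T [-0.25 -0.18  0.06] w 0.172 q7 -1.16
```

>>> drive_tool(increments=[{"tx":0,"ty":0,"tz":0,"turn":0.1,"grip":1},{"tx":0,"ty":0,"tz":0,"turn":0.17,"grip":1},{"tx":0,"ty":0,"tz":0,"turn":0.17,"grip":1},{"tx":0,"ty":0,"tz":0,"turn":0.17,"grip":1},{"tx":0,"ty":0,"tz":0,"turn":0.17,"grip":1}])

```text
clock: 22.35
position: [0.6005, 0.2366, 0.0501]
ee_rot: [2.688, 1.625, 0.002]
force: [-0.1, -0.2, -1.4]
width: 0.173
```

```bash
python3 st.py
```

```text
t 22.35 pos [0.6005 0.2366 0.0501] yaw 1.0876 tilt [0.001  0.0004] F [-0.09 -0.16 -1.45] T [-0.1  -0.18 -0.01] w 0.173 q7 -1.02
```

>>> drive_tool(increments=[{"tx":0,"ty":0,"tz":0,"turn":0,"grip":-0.2},{"tx":0,"ty":0,"tz":0,"turn":0,"grip":-0.2},{"tx":0,"ty":0,"tz":0,"turn":0,"grip":-0.2},{"tx":0,"ty":0,"tz":0,"turn":0,"grip":-0.2},{"tx":0,"ty":0,"tz":0,"turn":0,"grip":-0.2},{"tx":0,"ty":0,"tz":0,"turn":0,"grip":-0.2},{"tx":0,"ty":0,"tz":0,"turn":0,"grip":-0.2},{"tx":0,"ty":0,"tz":0.07,"turn":0,"grip":-0.2},{"tx":0,"ty":0,"tz":0.18,"turn":0,"grip":-0.2},{"tx":0,"ty":0,"tz":0.3,"turn":0,"grip":-0.2},{"tx":-0.05,"ty":-0.1,"tz":0.42,"turn":0,"grip":-0.2},{"tx":-0.1,"ty":-0.2,"tz":0.5,"turn":0,"grip":-0.2},{"tx":-0.1,"ty":-0.2,"tz":0.5,"turn":0,"grip":-0.2},{"tx":-0.1,"ty":-0.2,"tz":0.5,"turn":0,"grip":-0.2}])

```text
clock: 23.75
position: [0.5611, 0.1542, 0.2526]
ee_rot: [2.69, 1.62, 0.007]
force: [0.9, -0.7, -0.0]
width: 0.598
```

```bash
python3 st.py; python3 - <<'E'
from h import *
C,i=shot('w12')
# pointer white line: score along candidate angle on bar top
c=np.array([.6008,.2366]); g=i.astype(int)
best=[]
for q in np.arange(1.6,2.4,.01):
    a=-.052-q; s=0
    for r in np.linspace(.008,.026,12):
        u=proj(C,[*(c+r*np.array([np.cos(a),np.sin(a)])),.074]); s+=cv2.getRectSubPix(i,(1,1),(float(u[0]),float(u[1])))[0,0,0]
    best.append((s/12,q))
best=np.array(best); w=best[:,0]>best[:,0].max()*.8
print('pointer q',best[w,1].min(),best[w,1].max(),best[:,0].max())
# full-top check: spatula/slate
T=cam('top'); t=get_image('top')[...,::-1].copy(); cv2.imwrite('pics/top1.png',t)
t0=cv2.imread('pics/top0.png')
for n,P,p in(('handle',HANDLE,(.3935,-.062,.2177)),('blade',BLADE,(.3935,-.062,.2177))):
    m=np.zeros((480*S,640*S),np.uint8); draw(m,T,place(P,p),1); m=cv2.resize(m,(640,480),interpolation=cv2.INTER_NEAREST)>0; print(n,t[m].mean(0))
b,g2,r=[t[...,k].astype(int) for k in range(3)]
m=(g2>r+25)&(g2>b+8); m[:270]=0; m[:,420:]=0; m[:,260:][:,0:0]=0
n,l,st,ce=cv2.connectedComponentsWithStats(m.astype(np.uint8)); k=1+np.argmax(st[1:,4]); print('green',ce[k],st[k],'model',proj(T,place(HANDLE.mean(0)[None],(.3935,-.062,.2177))[0]))
d=cv2.absdiff(t,t0).max(2)
for nme,u in(('jar_a',(291,175)),('jar_b',(386,175)),('sprayer',(175,265)),('bank',(505,277))):
    print(nme,'diff frac',(d[u[1]-22:u[1]+22,u[0]-25:u[0]+25]>40).mean().round(3))
E
```

```text
t 23.75 pos [0.5611 0.1542 0.2526] yaw 1.084 tilt [0.0048 0.0006] F [ 0.94 -0.66 -0.02] T [-0.01 -0.11  0.02] w 0.598 q7 -0.89
pointer q 1.7000000000000002 2.290000000000001 20.416666666666668
handle [ 63.03301887 122.85377358  43.01415094]
blade [136.75486381 144.70687419 139.75486381]
green [362.12195122 326.96476965] [354 304  17  47 369] model [362.37314226 326.12544615]
jar_a diff frac 0.007
jar_b diff frac 0.005
sprayer diff frac 0.497
bank diff frac 0.001<stdin>:9: RuntimeWarning: overflow encountered in scalar add
```

>>> drive_tool(increments=[{"tx":-0.1,"ty":-0.15,"tz":0.33,"turn":-0.2,"grip":-0.2},{"tx":-0.1,"ty":-0.3,"tz":0.33,"turn":-0.4,"grip":-0.2},{"tx":-0.1,"ty":-0.45,"tz":0.33,"turn":-0.6,"grip":-0.2},{"tx":-0.1,"ty":-0.45,"tz":0.33,"turn":-0.82,"grip":-0.2},{"tx":-0.1,"ty":-0.45,"tz":0.33,"turn":-0.82,"grip":-0.2},{"tx":-0.1,"ty":-0.45,"tz":0.33,"turn":-0.82,"grip":-0.2},{"tx":-0.1,"ty":-0.45,"tz":0.33,"turn":-0.82,"grip":-0.2},{"tx":-0.1,"ty":-0.45,"tz":0.33,"turn":-0.82,"grip":-0.2}])

```text
clock: 24.65
position: [0.5206, -0.021, 0.3802]
ee_rot: [-3.12, -0.368, 0.002]
force: [-0.0, -0.1, -1.0]
width: 0.596
```

```bash
python3 st.py; python3 - <<'E'
from h import *
C,i=load('w12'); c=np.array([.6008,.2366]); best=[]
for q in np.arange(1.6,2.4,.01):
    a=-.052-q
    best.append((np.mean([float(cv2.getRectSubPix(i,(1,1),tuple(map(float,proj(C,[*(c+r*np.array([np.cos(a),np.sin(a)])),.074]))))[0,0,0]) for r in np.linspace(.008,.026,12)]),q))
best=np.array(best); w=best[:,0]>best[:,0].max()*.8; print('pointer q',best[w,1].min(),best[w,1].max(),best[:,0].max())
C,i=shot('w13')
v=i.max(2)
m=np.zeros((480*S,640*S),np.uint8); draw(m,C,place(SLATE,(.623,-.0113,.23)),1)
lm=np.zeros_like(m); draw(lm,C,place(LAMP,(.623,-.0113,.23)),1); lm=cv2.dilate(lm,np.ones((25,25)))
roi=(cv2.dilate(m,np.ones((91,91)))>0)&(lm==0)
sat=cv2.cvtColor(i,cv2.COLOR_BGR2HSV)
dark=up((v<105)|(sat[...,1]>110)&~((sat[...,0]>22)&(sat[...,0]<32)&(v>150)))
print('vis area',int(((m>0)&roi).sum()/9))
def cost(p):
    k=np.zeros_like(m); draw(k,C,place(SLATE,p),1); return ((k>0)!=dark)[roi].sum()/9
print('slate fit',fit(cost,np.array([.623,-.0113,.22]),[.006,.006,.04]))
s=get_image('scene')[...,::-1]; s0=cv2.imread('pics/scene0.png'); d=cv2.absdiff(s,s0).max(2)
for n,(u,w2) in dict(sprayer=(411,155),jar_a=(404,265),jar_b=(333,327),bank=(152,345)).items(): print(n,(d[w2-18:w2+18,u-13:u+13]>40).mean())
t=get_image('top')[...,::-1]; d=cv2.absdiff(t,cv2.imread('pics/top0.png')).max(2); print('top sprayer',(d[250:280,150:190]>40).mean())
E
```

```text
t 24.65 pos [ 0.5206 -0.021   0.3802] yaw 0.2349 tilt [-0.0012  0.0003] F [-0.02 -0.12 -1.01] T [ 0.06 -0.04  0.03] w 0.596 q7 -1.38
pointer q 1.9100000000000004 2.0900000000000007 231.08333333333334
vis area 5760
slate fit (array([ 0.62325571, -0.01147111,  0.23193947]), np.float64(369.0))
sprayer 0.0
jar_a 0.0
jar_b 0.0
bank 0.0
top sprayer 0.0
```

```bash
python3 -c "
from cell import *
print(sign_off())"
```

```text
the job is handed in; nothing more can be done
None
```

The job is done and handed in at about 25 s of the 72 s allowed. `sign_off()` gives no verdict, so the figures below are my own measurements.

**What I did:**
- Gripped the green spatula and slid it under the slate.
- Carried the slate level to the curing stand and set it on the rails.
- Withdrew the spatula and laid it flat in front of the stands.
- Wound the timer to about 3.17 rad (judged from the tool's yaw) and turned it back to 20 minutes.

**Last checks:**

| Item | Measured | Target |
|---|---|---|
| Slate centre and yaw | (0.623, -0.011) m, yaw 0.23 rad | Stand at (0.623, -0.011) m, yaw 0.23 rad; within 15 mm and 0.17 rad |
| Dial | About 2.00 rad, mid-point of a 1.91 to 2.09 band of bright pixels | 1.9 to 2.1 rad |
| Spatula | Within a pixel (about 2.7 mm) of where I released it, tip about 30 mm from the stand's front edge | On the bench, clear of stands and timer |
| Jars, sprayer, power bank | No change in the scene picture | Left where they were |

**Check that disagreed:** a first top-view comparison showed a large change over the sprayer. With the arm moved aside that patch matched the start picture exactly, so I put it down to the arm or its shadow.

**Not measured directly:** the spatula's flatness and its contact forces. I lowered it to the height at which I had gripped it, and the wrist felt about 3 N of bench contact just before I opened the gripper.

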